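# Park the punch segments by length

### The job

Park the four loose steel punch segments on the rail's four rubber pads in order of length: the shortest on the pad next to the red die holder, the longest on the pad farthest from it. Each should stand nose up in the middle of its pad with its length along the rail; set them down gently, do not drop them, and leave the V-die block where it is.

Things in the scene. Friction and masses are not known exactly. Their poses are not given: they have to be found in the camera images.
- punch_22: the shortest of four loose bare steel punch segments, 22 mm long (own y). Same section: flat parallel sides 26 mm apart (own x) from the bottom up to 36 mm, then a 90 degree nose with its ridge at 49 mm; dark groove along each flank. Starts standing on the bench, nose up. Origin: centre of underside, z up. About 0.19 kg, +-20 percent. A half turn makes no difference.
- punch_36: the second shortest of four loose bare steel punch segments, 36 mm long (own y). Same section: flat parallel sides 26 mm apart (own x) from the bottom up to 36 mm, then a 90 degree nose with its ridge at 49 mm; dark groove along each flank. Starts standing on the bench, nose up. Origin: centre of underside, z up. About 0.3 kg, +-20 percent. A half turn makes no difference.
- punch_50: the second longest of four loose bare steel punch segments, 50 mm long (own y). Same section: flat parallel sides 26 mm apart (own x) from the bottom up to 36 mm, then a 90 degree nose with its ridge at 49 mm; dark groove along each flank. Starts standing on the bench, nose up. Origin: centre of underside, z up. About 0.41 kg, +-20 percent. A half turn makes no difference.
- punch_64: the longest of four loose bare steel punch segments, 64 mm long (own y). Same section: flat parallel sides 26 mm apart (own x) from the bottom up to 36 mm, then a 90 degree nose with its ridge at 49 mm; dark groove along each flank. Starts standing on the bench, nose up. Origin: centre of underside, z up. About 0.53 kg, +-20 percent. A half turn makes no difference.
- pad_a: one of four identical fixed black rubber pads, 50 (own x, across the rail) x 74 (own y, along it) x 3 mm, in a row 84 mm apart on a grey steel rail (85 x 520 x 9 mm) fixed to the bench. Which pad is where in the row changes every time; its name tells nothing. Origin: centre of underside, 9 mm above the bench, so its upper face is 12 mm above the bench.
- pad_b: one of four identical fixed black rubber pads, 50 (own x, across the rail) x 74 (own y, along it) x 3 mm, in a row 84 mm apart on a grey steel rail (85 x 520 x 9 mm) fixed to the bench. Which pad is where in the row changes every time; its name tells nothing. Origin: centre of underside, 9 mm above the bench, so its upper face is 12 mm above the bench.
- pad_c: one of four identical fixed black rubber pads, 50 (own x, across the rail) x 74 (own y, along it) x 3 mm, in a row 84 mm apart on a grey steel rail (85 x 520 x 9 mm) fixed to the bench. Which pad is where in the row changes every time; its name tells nothing. Origin: centre of underside, 9 mm above the bench, so its upper face is 12 mm above the bench.
- pad_d: one of four identical fixed black rubber pads, 50 (own x, across the rail) x 74 (own y, along it) x 3 mm, in a row 84 mm apart on a grey steel rail (85 x 520 x 9 mm) fixed to the bench. Which pad is where in the row changes every time; its name tells nothing. Origin: centre of underside, 9 mm above the bench, so its upper face is 12 mm above the bench.
- die_holder: fixed red cast iron die holder, a U-shaped block 76 (own x, across the rail) x 60 (own y, along it) x 48 mm high, slotted along y, on one end of the rail (either end), in line with the pads, 90 mm from the nearest pad's centre. A low fixed brass finger stop stands at the other end. Origin: centre of underside, 9 mm above the bench.
- v_die: bystander: loose blued dark steel V-die block, 60 x 100 x 50 mm, 1.8 kg, on the bench to the robot's right. Origin: centre of its underside.
Things that resemble listed ones, but are neither listed nor needed, are in the scene too. Leave any green or pink look-alike of the punch_50 alone.

How it is judged (in metres and radians):
At the end, for the whole second after the job is handed in: Counting from the red die holder, the 22, 36, 50 and 64 mm segments stand on the first to fourth pad: each centre within 12 mm of the pad's centre along and across the rail, resting on the pad, upright within 0.1 rad, its length within 0.2 rad of the rail's direction, released and at rest (horizontal distance between punch_22 and die_holder between 0.078 and 0.102 m and x of punch_22 in the frame of die_holder between -0.012 and 0.012 m and height (world z) of punch_22 between 0.009 and 0.015 m and angle between each of punch_22, punch_36, punch_50, punch_64's own z axis and vertical below 0.1 rad and angle between the y axis of each of punch_22, punch_36, punch_50, punch_64 and the y axis of die_holder, either way round below 0.2 rad and linear speed of each of punch_22, punch_36, punch_50, punch_64 below 0.02 m/s and angular speed of each of punch_22, punch_36, punch_50, punch_64 below 0.2 rad/s and contact force between the fingers and punch_22 below 0.1 N and horizontal distance between punch_36 and die_holder between 0.162 and 0.186 m and x of punch_36 in the frame of die_holder between -0.012 and 0.012 m and height (world z) of punch_36 between 0.009 and 0.015 m and contact force between the fingers and punch_36 below 0.1 N and horizontal distance between punch_50 and die_holder between 0.246 and 0.27 m and x of punch_50 in the frame of die_holder between -0.012 and 0.012 m and height (world z) of punch_50 between 0.009 and 0.015 m and contact force between the fingers and punch_50 below 0.1 N and horizontal distance between punch_64 and die_holder between 0.33 and 0.354 m and x of punch_64 in the frame of die_holder between -0.012 and 0.012 m and height (world z) of punch_64 between 0.009 and 0.015 m and contact force between the fingers and punch_64 below 0.1 N); the robot touches nothing.
It fails at once if the V-die block was moved more than 20 mm (distance of v_die from where it was at the start of the episode above 0.02 m).
It fails at once if a segment was slammed or a pad pressed hard (more than 80 N) (contact force between any of pad_a, pad_b, pad_c, pad_d and anything else above 80 N).
It fails at once if a segment was dropped: it moved at over 0.6 m/s (a fall of some 18 mm) with no finger touching it ((linear speed of punch_22 above 0.6 m/s and contact force between the fingers and punch_22 below 0.1 N) or (linear speed of punch_36 above 0.6 m/s and contact force between the fingers and punch_36 below 0.1 N) or (linear speed of punch_50 above 0.6 m/s and contact force between the fingers and punch_50 below 0.1 N) or (linear speed of punch_64 above 0.6 m/s and contact force between the fingers and punch_64 below 0.1 N)).
It also fails if it takes over 104 s, if anything falls off the work surface, if the arm or the gripper's body presses on something with over 40 N, if the wrist force passes 120 N, or if a joint passes its speed limit or range.

### The arm

A 7-joint arm with a two-finger parallel gripper is mounted at the origin on the work surface. World frame = base frame: x ahead of the robot, y to its left, z up, the work surface at z = 0. Lengths are in m, angles in degrees, forces in N, time in s.
With the tool pointing down it reaches from about 0.425 to 0.95 m from the base axis. Payload 4.7 kg.
Tool frame: the origin (TCP) lies at the very end of the fingers, on their centre line; the grasp point (between the pads) lies 19 mm behind it (manip.grasp_offset is the x of the grasp point in the tool frame, in m); x points along the fingers, y is the direction in which the jaws open and shut, and the axes are right-handed (so a half turn about x gives the same grasp; the last joint's range is limited). The gripper opens to 85 mm and grips with 20 to 120 N. Pads are 22 mm wide; open, the fingers measure 114 mm over their backs; the gripper's body (76 mm by 85 mm) begins 54 mm behind the grasp point. The pads swing forward as they close: fully open they stand 13 mm farther back than shut.
Start: joints at [68.188, 26.849, -2.785, 87.806, 1.381, 65.374, -4.715], TCP at [0.233, -0.634, 0.231] pointing down, gripper open.
Joint ranges: [-148.3, 148.3], [-19.14, 114.17], [-79.39, 73.82], [5.75, 140.21], [-59.74, 239.74], [12.07, 113.84], [-152.46, 152.46]. Speed limits (degrees/s): [147.25, 147.25, 180, 180, 180, 180, 180].

### API

Orientations are given as [roll, pitch, yaw] about the fixed x, y, z axes, in that order (R = Rz(yaw) Ry(pitch) Rx(roll)).
In Python, from plant import manip gives the robot as it stands.
- The arm moves only by the tool drive_tool, never from a script. Its argument "targets" is a list of rows, each a list of 2 entries, a list of its own where there are three numbers: the shift along the tool's x, y, z in cm, then the turn about the tool's x in degrees. A call has 1 to 20 rows; each row shifts and turns the commanded pose from where the row before left it, along the tool's axes as they then stand; what a row does not reach is not made up. A row lasts 1/12 s, in which the tool goes at most 41.7 mm and 7.16 degrees, less where a joint would pass 70% of its speed; a pose out of reach is approached as far as the arm can. A call with a gripper value outside its range is refused whole. "gripper" is the finger opening in cm, from 0 to 8.54, set as the call begins (left out, the last holds). The fingers move at their own pace and stop on an object; "force" is the grip in N (left out, the last holds). Time passes only in rows, so rows that do not move let the fingers close. It gives the time, the measured TCP pose, the force and the opening at its end, in the units of the state.
- manip.sense(): the state, without advancing time (a new reading comes with each control period).
- manip.capture(name): name is "scene" or "side" or "wrist"; returns a dict with "image" (480x640x3 uint8, red, green, blue), "depth" (480x640 float32, m along the optical axis (not along the pixel's ray), 0 where there is no reading), "fx", "fy", "cx", "cy" (pixels), "k1" (the pictures are not rectified: a ray, as slopes to the right and down, at radius r is drawn at 1 + k1 r^2 times it, then the intrinsics apply), "T" (4x4, takes a point from camera to world coordinates). Camera axes: x right, y down, z forward; pixel columns grow to the right and rows downward; lengths in m; the calibration is good to about 2 mm. A picture is of the moment at which its call begins.
- manip.sign_off(): hands the job in, once; it reports no verdict.
Trained networks look in a picture, given as the dict that the camera call returned (one of the last four; its "shot" number tells which), for a name from the list of things; names that differ only in an ending like _2 or _b are one class to them, and where a whole thing is asked for, a point or a joint stands for the part that bears it (a point fixed in the world has none). Each returns a list of dicts, best first, with "score" (0 to 1); they miss things now and then, are a little off and sometimes report something else, mostly with a low value. They report only what shows in the picture. A call takes as long as a camera call. They do not tell look-alikes from the thing itself.
- manip.spot_in(picture, target): "box" ([left, top, width, height] in pixels, round what is visible of it).
- manip.silhouettes(picture, target): "pixels" (480x640 bool, what is visible of it) and "box" ([left, top, width, height] in pixels, round what is visible of it).
The state is a dict: "time": time; "qpos": joint angles; "joint_vel": joint speeds; "joint_torque": joint torques, N m; "position": TCP position; "ee_rot": TCP orientation; "contact_force": force on the tool from outside, world axes, zero at the start; "torque": the same for the moment, N m; "finger_gap": finger opening in m.
Only numpy, scipy, OpenCV 4.12 (cv2) and the standard library are available. Lean on these libraries where they do the work, as an engineer would, in place of code of your own. Each camera call takes 0.05 s, during which the arm holds its last target.

## Working session

There is one attempt and no reset: what is moved stays moved. The work goes in short steps, Python scripts to look and compute and a tool call to move; the robot and the scene stay as the last step left them, time stands still between calls to the robot, and variables do not carry over. Pictures are saved under pics/ and viewed, and the job is handed in when it is done.

Besides the shell and the picture viewer there is one more tool, called after "Emit:" by a JSON object that holds its "api" and its "payload", one argument or row to a line. drive_tool: Moves the arm, as the interface text tells. Its arguments: {"type":"object","properties":{"targets":{"type":"array"},"gripper":{"type":"number"},"force":{"type":"number"}},"required":["targets"]}

```bash
mkdir -p pics; ls; python3 - <<'E'
from plant import manip
import cv2,numpy as np,pickle
s=manip.sense();print(s)
print(manip.grasp_offset)
for n in ["scene","side","wrist"]:
    p=manip.capture(n); pickle.dump(p,open(f'{n}0.pkl','wb'))
    print(n,p['fx'],p['fy'],p['cx'],p['cy'],p['k1'],p['T'].round(3).tolist(),p.get('shot'))
    cv2.imwrite(f'pics/{n}0.png',p['image'][:,:,::-1])
E
```

```text
pics
{'time': 0.0, 'qpos': array([68.18817763, 26.89830991, -2.78368507, 87.87687779,  1.38020247,
       65.37363272, -4.71425434]), 'joint_vel': array([-0.06928659, -0.05377549,  0.04864774, -0.00243069, -0.05855011,
        0.04156761,  0.00955359]), 'joint_torque': array([ 4.84247867e-04, -5.10302532e+01, -4.71131934e-02, -2.37712187e+01,
        1.05872971e-02,  7.36764661e-03,  3.10689991e-06]), 'position': array([ 0.23238705, -0.63309181,  0.23022626]), 'ee_rot': array([-88.01167666,  89.88470863, 112.14656048]), 'contact_force': array([ 0.18197361, -0.41449894,  0.173504  ]), 'torque': array([-0.01014059,  0.00079074,  0.02162432]), 'finger_gap': 0.08604843201420698}
-0.0187
scene 523.2873996971798 523.2873996971798 318.1798440293264 238.2356686386508 -0.05137828001830625 [[-0.358, 0.714, -0.602, 1.057], [0.934, 0.278, -0.225, 0.106], [0.006, -0.642, -0.766, 0.714], [0.0, 0.0, 0.0, 1.0]] 1
side 486.9536215741028 486.9536215741028 321.0198240360264 235.56615765349713 0.0021792353140122496 [[-0.759, -0.474, 0.447, 0.163], [-0.652, 0.55, -0.523, 0.361], [0.002, -0.688, -0.726, 0.66], [0.0, 0.0, 0.0, 1.0]] 2
wrist 335.2322199928208 335.2322199928208 317.463984161912 240.5315512975362 -0.059825724853027396 [[0.345, -0.891, -0.296, 0.309], [-0.939, -0.328, -0.108, -0.604], [-0.001, 0.315, -0.949, 0.373], [0.0, 0.0, 0.0, 1.0]] 3
```

View pics/scene0.png

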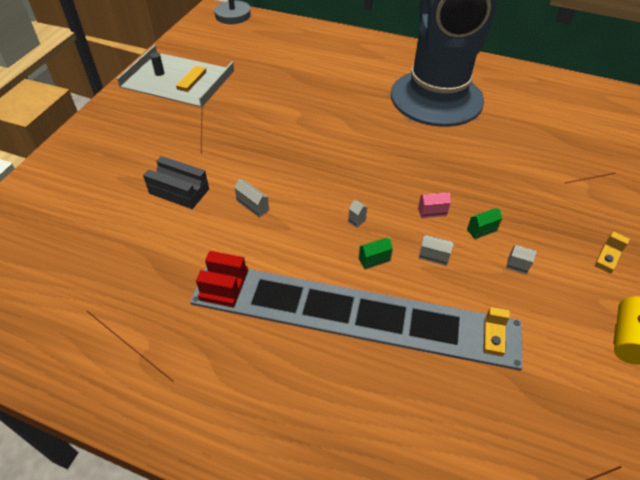

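View pics/side0.png

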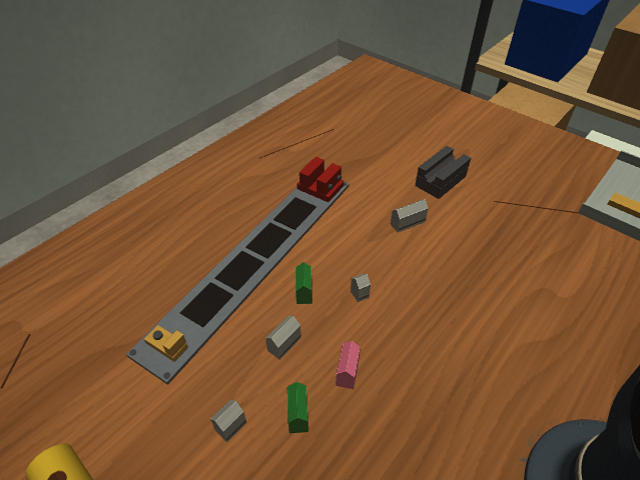

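View pics/wrist0.png

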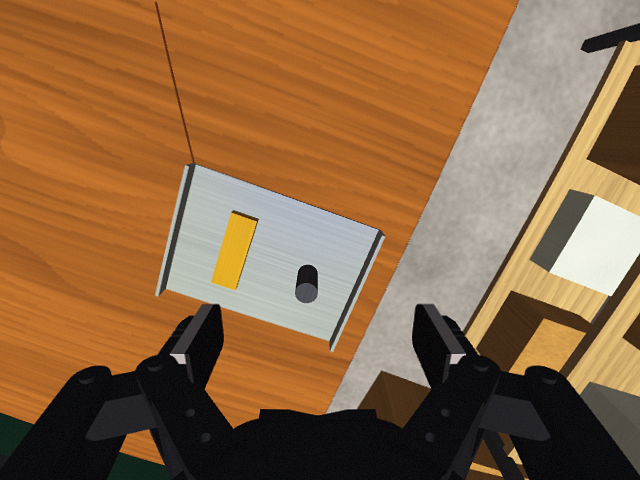

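Scene view: grey segments at about (252,197) (64), (357,213) (22), (436,249) (50) and (521,259) (36). The die holder is at (222,278), with the pads running right to (435,326). The look-alikes are green at (376,252) and (485,222), and pink at (435,204).

```bash
cat > h.py <<'E'
import numpy as np,cv2
def rays(p):
    v,u=np.mgrid[0:480,0:640].astype(np.float64)
    K=np.array([[p['fx'],0,p['cx']],[0,p['fy'],p['cy']],[0,0,1]])
    x=(u-p['cx'])/p['fx'];y=(v-p['cy'])/p['fy']
    a,b=x.copy(),y.copy()
    for _ in range(8):
        f=1+p['k1']*(a*a+b*b);a,b=x/f,y/f
    return a,b
def world(p):
    a,b=rays(p);d=p['depth']
    P=np.stack([a*d,b*d,d],-1)@p['T'][:3,:3].T+p['T'][:3,3]
    P[d<=0]=np.nan
    return P
def proj(p,X):
    X=np.atleast_2d(X);c=(X-p['T'][:3,3])@p['T'][:3,:3]
    a=c[:,0]/c[:,2];b=c[:,1]/c[:,2];f=1+p['k1']*(a*a+b*b)
    return np.c_[a*f*p['fx']+p['cx'],b*f*p['fy']+p['cy']]
E
python3 - <<'E'
from plant import manip
from h import *
import pickle
for n in ["scene","side"]:
    p=manip.capture(n); pickle.dump(p,open(f'{n}1.pkl','wb'))
    W=world(p)
    for t in ['punch_22','punch_36','punch_50','punch_64','pad_a','die_holder','v_die']:
        for r in manip.silhouettes(p,t):
            m=r['pixels'];w=W[m];w=w[~np.isnan(w[:,0])]
            c=p['image'][m].mean(0).round()
            if len(w)<10: continue
            hi=w[:,2]>0.006 if t!='pad_a' else w[:,2]>0
            q=w[hi]
            rc=cv2.minAreaRect((q[:,:2]*1000).astype(np.float32)) if len(q)>5 else None
            print(n,t,round(r['score'],2),np.array(r['box']).round(),c,m.sum(),'zmed/max',np.percentile(w[:,2],[50,98]).round(3),rc and [np.round(rc[0],1),np.round(rc[1],1),round(rc[2],1)])
E
```

```text
scene punch_22 0.92 [359. 237.  31.  34.] [34. 95. 32.] 834 zmed/max [0.033 0.049] [array([508.5,   4.3]), array([27.9, 50.9]), 43.9]
scene punch_22 0.92 [467. 210.  33.  31.] [25. 89. 30.] 726 zmed/max [0.033 0.049] [array([373.8, 166.1]), array([28.6, 52.9]), 42.4]
scene punch_22 0.88 [417. 189.  34.  31.] [160.  78.  93.] 708 zmed/max [0.032 0.049] [array([361.6,  71.2]), array([28.8, 52.5]), 27.3]
scene punch_22 0.87 [234. 182.  36.  31.] [120. 113.  98.] 840 zmed/max [0.033 0.049] [array([ 467.5, -246.6]), array([67.1, 29.3]), 66.4]
scene punch_22 0.82 [421. 233.  31.  32.] [131. 124. 109.] 803 zmed/max [0.032 0.049] [array([464.6,  97.3]), array([29. , 50.2]), 1.7]
scene punch_22 0.78 [349. 200.  19.  30.] [114. 107.  93.] 397 zmed/max [0.029 0.048] [array([433.6, -51.6]), array([23. , 28.6]), 66.4]
scene punch_22 0.72 [506. 246.  32.  27.] [125. 118. 104.] 635 zmed/max [0.032 0.049] [array([433.2, 237.1]), array([37.3, 26.6]), 87.5]
scene punch_36 0.92 [359. 237.  31.  34.] [34. 95. 32.] 834 zmed/max [0.033 0.049] [array([508.5,   4.3]), array([27.9, 50.9]), 43.9]
scene punch_
[... 7106 characters left out ...]
9, 165.7]), array([26.1, 51.2]), 43.6]
side punch_64 0.56 [209. 399.  39.  38.] [102.  99.  88.] 854 zmed/max [0.039 0.049] [array([430.4, 237.9]), array([26.4, 37.1]), 1.7]
side pad_a 0.79 [249. 226.  44.  33.] [34. 30. 26.] 847 zmed/max [0.012 0.015] [array([629.5, -37.8]), array([52.9, 78.3]), 7.7]
side pad_a 0.77 [181. 281.  55.  47.] [36. 32. 28.] 1249 zmed/max [0.012 0.014] [array([605.2, 128.6]), array([54.6, 78.5]), 7.5]
side pad_a 0.67 [276. 198.  45.  34.] [35. 30. 26.] 735 zmed/max [0.012 0.015] [array([ 641.6, -119.2]), array([54.4, 75. ]), 7.7]
side die_holder 0.59 [298. 156.  45.  45.] [90. 27. 20.] 1478 zmed/max [0.041 0.059] [array([ 654.1, -207.9]), array([81.1, 63.7]), 7.0]
```

```bash
cat >> h.py <<'E'
from scipy.spatial.transform import Rotation as Ro
def box(L,x,y,yaw,z0=0):
    c,s=np.cos(np.radians(yaw)),np.sin(np.radians(yaw))
    P=[]
    for l in(-L/2,L/2):
        for w,z in((-13,0),(-13,36),(0,49),(13,36),(13,0)):
            P.append([x+l*c-w*s,y+l*s+w*c,z+z0])
    return np.array(P)/1000
def draw(im,p,L,x,y,yaw,z0=0,col=(0,255,255)):
    q=proj(p,box(L,x,y,yaw,z0))
    for k in range(5):
        for a,b in((k,(k+1)%5),(5+k,5+(k+1)%5),(k,k+5)):
            cv2.line(im,tuple(int(round(t*16)) for t in q[a]),tuple(int(round(t*16)) for t in q[b]),col,1,cv2.LINE_AA,4)
# plan: rows to go from current to x,y,z (mm) and length-yaw (deg)
def go(x,y,z,yaw=None):
    from plant import manip
    s=manip.sense();R=Ro.from_euler('xyz',s['ee_rot'],degrees=True).as_matrix()
    d=np.array([x,y,z])/10-s['position']*100
    t=R.T@d
    ya=np.degrees(np.arctan2(R[1,1],R[0,1]))
    print('t',round(s['time'],2),'pos',(s['position']*1000).round(1),'tool shift cm',t.round(2),'tool y at',ya.round(1),'xaxis',R[:,0].round(3),'gap',round(s['finger_gap'],4),'F',s['contact_force'].round(1))
    if yaw is not None:
        w=(yaw+90-ya+90)%180-90   # world yaw change of tool y
        print('turn about tool x (down):',round(-w,1), 'j7',s['qpos'][6].round(1))
E
python3 - <<'E'
from h import *
import pickle
O=[(64,466,-247,66.5),(22,432,-52,66.4),(50,463.4,97.7,90.6),(36,432,237.5,89.7)]
for n in['scene','side']:
    p=pickle.load(open(n+'1.pkl','rb'));im=p['image'][:,:,::-1].copy()
    raw=im.copy()
    for o in O: draw(im,p,*o)
    t=[]
    for o in O:
        u,v=proj(p,np.array([[o[1],o[2],20]])/1000)[0].astype(int)
        t.append(np.vstack([cv2.resize(i[v-30:v+30,u-30:u+30],(200,200),interpolation=cv2.INTER_CUBIC) for i in(raw,im)]))
    cv2.imwrite(f'pics/fit_{n}.png',np.hstack(t))
go(466,-247,60,66.5)
E
```

```text
t 0.95 pos [ 232.6 -633.7  231.3] tool shift cm [ 17.13 -28.26 -35.23] tool y at -69.8 xaxis [ 0. -0. -1.] gap 0.0854 F [ 0.5  0.1 -0.1]
turn about tool x (down): -46.3 j7 -4.7
```

View pics/fit_scene.png

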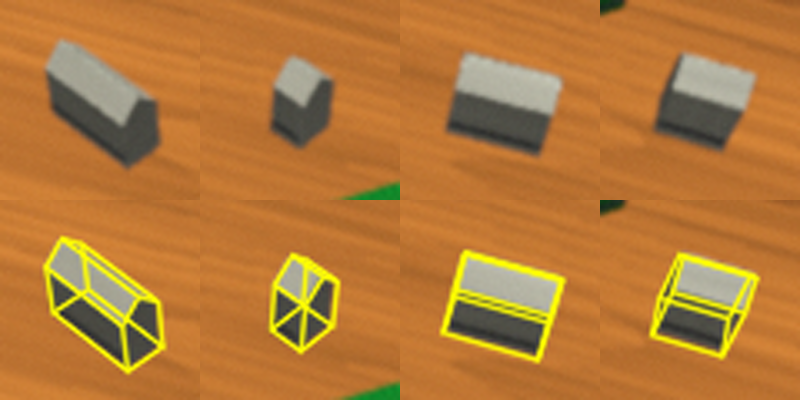

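View pics/fit_side.png

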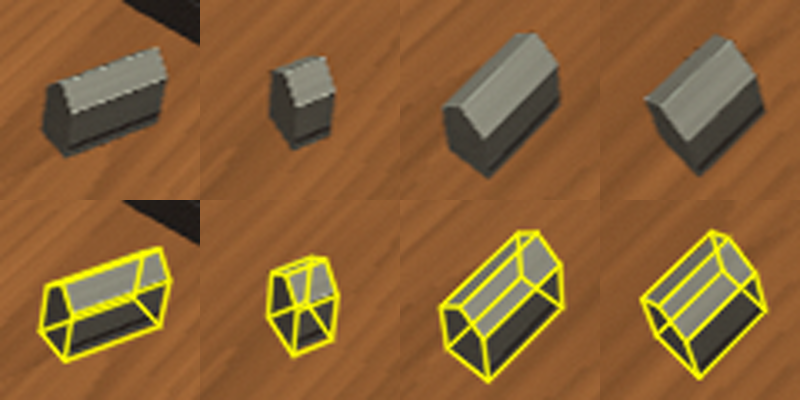

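The model outlines sit on the four segments in both views, so lengths and yaws are confirmed. Next I move above punch_64.

Emit:
{"api": "drive_tool", "payload": {
  "targets": [
    [[0,-2.18,-2.71],0],
    [[0,-2.18,-2.71],0],
    [[0,-2.18,-2.71],0],
    [[0,-2.18,-2.71],0],
    [[0,-2.18,-2.71],0],
    [[0,-2.18,-2.71],0],
    [[0,-2.18,-2.71],0],
    [[0,-2.18,-2.71],0],
    [[0,-2.18,-2.71],0],
    [[0,-2.18,-2.71],0],
    [[0,-2.18,-2.71],0],
    [[0,-2.18,-2.71],0],
    [[0,-2.18,-2.71],0],
    [[1.6,0,0],-6.6],
    [[1.6,0,0],-6.6],
    [[1.6,0,0],-6.6],
    [[1.6,0,0],-6.6],
    [[1.6,0,0],-6.6],
    [[1.6,0,0],-6.6],
    [[1.6,0,0],-6.6]
  ],
  "gripper": 6,
  "force": 50
}}

```text
time: 2.62
position: [0.4659, -0.2463, 0.1188]
ee_rot: [82.0, 90.0, -31.4]
contact_force: [0.2, 0.2, -0.2]
finger_gap: 0.0598
```

```bash
python3 - <<'E'
from plant import manip
from h import *
go(466,-247,6,66.5)
p=manip.capture('wrist');im=p['image'][:,:,::-1].copy();draw(im,p,64,466,-247,66.5);cv2.imwrite('pics/w1.png',im)
E
```

```text
t 2.62 pos [ 465.9 -246.3  118.8] tool shift cm [11.28  0.03  0.05] tool y at -23.3 xaxis [ 0.001 -0.    -1.   ] gap 0.0598 F [ 0.2  0.2 -0.2]
turn about tool x (down): 0.2 j7 -10.7
```

View pics/w1.png

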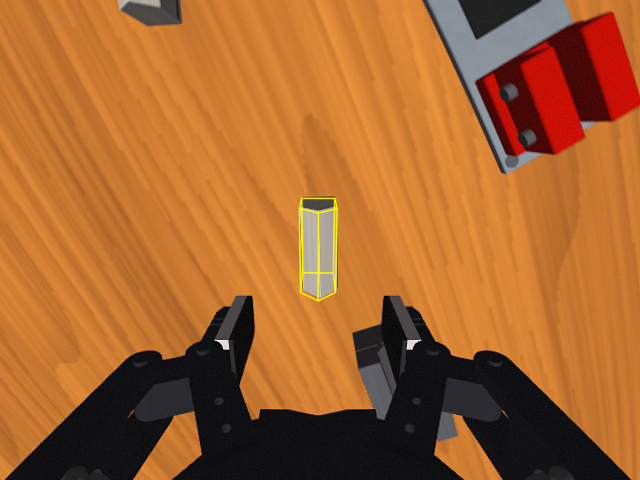

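The wrist view shows punch_64 centred between the jaws at about (318,248), and the model outline agrees. I descend and grip.

Emit:
{"api": "drive_tool", "payload": {
  "targets": [
    [[2.5,0,0],0],
    [[2.5,0,0],0],
    [[2.5,0,0],0],
    [[2,0,0],0],
    [[1,0,0],0],
    [[0.7,0,0],0],
    [[0,0,0],0]
  ]
}}

```text
time: 3.25
position: [0.4655, -0.2461, 0.0068]
ee_rot: [-85.9, 89.9, 160.4]
contact_force: [0.0, -0.2, -0.3]
finger_gap: 0.0598
```

Emit:
{"api": "drive_tool", "payload": {
  "targets": [
    [[0,0,0],0],
    [[0,0,0],0],
    [[0,0,0],0],
    [[0,0,0],0],
    [[0,0,0],0],
    [[0,0,0],0],
    [[0,0,0],0],
    [[0,0,0],0]
  ],
  "gripper": 1,
  "force": 60
}}

```text
time: 3.92
position: [0.4669, -0.2467, 0.0087]
ee_rot: [83.9, 89.8, -29.8]
contact_force: [0.1, 0.1, 6.7]
finger_gap: 0.0253
```

```bash
python3 - <<'E'
from h import *
go(604.9,129.9,110,98.3)
E
```

```text
t 3.92 pos [ 466.9 -246.7    8.7] tool shift cm [-10.15  -2.44 -40.04] tool y at -23.7 xaxis [ 0.002 -0.001 -1.   ] gap 0.0253 F [0.1 0.1 6.7]
turn about tool x (down): -32.0 j7 -16.3
```

Emit:
{"api": "drive_tool", "payload": {
  "targets": [
    [[-1,0,0],0],
    [[-2.5,0,0],0],
    [[-2.5,0,0],0],
    [[-2.5,0,0],0],
    [[-1.5,0,0],0],
    [[0,-0.1,-2],0],
    [[0,-0.2,-3.3],0],
    [[0,-0.22,-3.65],0],
    [[0,-0.22,-3.65],0],
    [[0,-0.22,-3.65],0],
    [[0,-0.22,-3.65],0],
    [[0,-0.22,-3.65],0],
    [[0,-0.22,-3.65],0],
    [[0,-0.22,-3.65],0],
    [[0,-0.22,-3.65],0],
    [[0,-0.2,-3.5],0],
    [[0,-0.1,-2],0],
    [[0,0,0],-5],
    [[0,0,0],-6.5],
    [[0,0,0],-6.5]
  ]
}}

```text
time: 5.58
position: [0.6029, 0.1298, 0.1064]
ee_rot: [-61.9, 89.8, -157.1]
contact_force: [-0.5, -0.4, -6.0]
finger_gap: 0.025
```

Emit:
{"api": "drive_tool", "payload": {
  "targets": [
    [[0,0,0],-6.5],
    [[0,0,0],-5],
    [[0,0,0],-2.5],
    [[0,0,0],0],
    [[0,0,0],0]
  ]
}}

```text
time: 6.0
position: [0.6035, 0.1289, 0.1067]
ee_rot: [-78.7, 89.9, -160.4]
contact_force: [0.2, -0.9, -5.8]
finger_gap: 0.0252
```

```bash
python3 - <<'E'
from plant import manip
from h import *
go(604.9,129.9,20.7,98.3)
p=manip.capture('wrist');im=p['image'][:,:,::-1].copy()
q=proj(p,np.array([[604.9,129.9,12]])/1000)[0]; cv2.circle(im,(int(q[0]),int(q[1])),4,(0,0,255),-1)
cv2.imwrite('pics/w2.png',im)
p=manip.capture('side');cv2.imwrite('pics/s2.png',p['image'][:,:,::-1])
E
```

```text
t 6.0 pos [603.5 128.9 106.7] tool shift cm [ 8.6   0.17 -0.08] tool y at 8.3 xaxis [-0.002 -0.001 -1.   ] gap 0.0252 F [ 0.2 -0.9 -5.8]
turn about tool x (down): -0.0 j7 -25.8
```

View pics/w2.png

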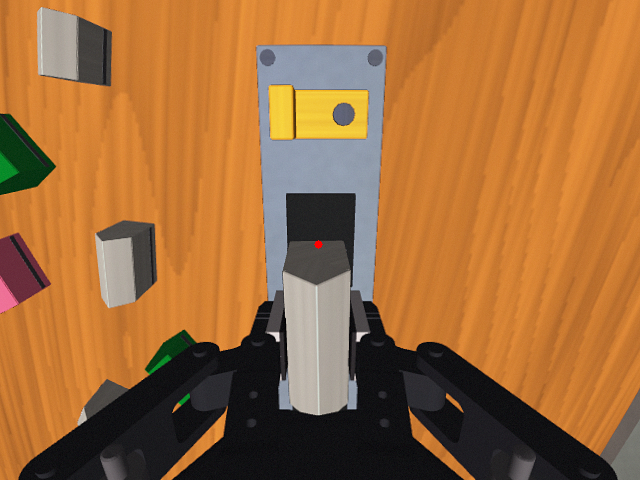

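View pics/s2.png

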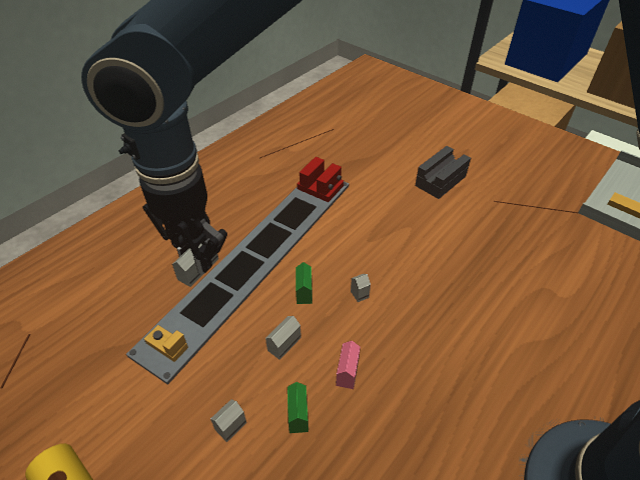

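The wrist and side views show punch_64 held straight over the pad by the brass stop at (320,240). I lower it.

Emit:
{"api": "drive_tool", "payload": {
  "targets": [
    [[1.5,0.1,-0.1],0],
    [[2,0.05,0],0],
    [[2,0,0],0],
    [[1.5,0,0],0],
    [[0.6,0,0],0],
    [[0.4,0,0],0],
    [[0.2,0,0],0],
    [[0.1,0,0],0],
    [[0,0,0],0],
    [[0,0,0],0]
  ]
}}

```text
time: 6.93
position: [0.6065, 0.1311, 0.0252]
ee_rot: [91.6, 89.9, 10.0]
contact_force: [-0.1, 0.5, -6.3]
finger_gap: 0.0254
```

Emit:
{"api": "drive_tool", "payload": {
  "targets": [
    [[0.1,0,0],0],
    [[0,0,0],0],
    [[0,0,0],0]
  ]
}}

```text
time: 7.18
position: [0.606, 0.1308, 0.0236]
ee_rot: [78.0, 90.0, -3.7]
contact_force: [0.5, 0.1, -5.5]
finger_gap: 0.0252
```

Emit:
{"api": "drive_tool", "payload": {
  "targets": [
    [[0.1,0,0],0],
    [[0.1,0,0],0],
    [[0,0,0],0],
    [[0,0,0],0]
  ]
}}

```text
time: 7.52
position: [0.6058, 0.1308, 0.0212]
ee_rot: [-63.8, 90.0, -145.5]
contact_force: [-0.5, -0.4, -5.6]
finger_gap: 0.025
```

Emit:
{"api": "drive_tool", "payload": {
  "targets": [
    [[0.05,0,0],0],
    [[0,0,0],0],
    [[0,0,0],0]
  ]
}}

```text
time: 7.77
position: [0.6059, 0.1309, 0.0209]
ee_rot: [85.3, 90.0, 3.6]
contact_force: [-0.6, 0.1, -5.7]
finger_gap: 0.0253
```

Emit:
{"api": "drive_tool", "payload": {
  "targets": [
    [[0.1,0,0],0],
    [[0,0,0],0],
    [[0,0,0],0]
  ]
}}

```text
time: 8.02
position: [0.6059, 0.1309, 0.0208]
ee_rot: [25.9, 90.0, -55.7]
contact_force: [-3.6, -1.4, 5.2]
finger_gap: 0.025
```

Emit:
{"api": "drive_tool", "payload": {
  "targets": [
    [[0.1,0,0],0],
    [[0,0,0],0],
    [[0,0,0],0]
  ]
}}

```text
time: 8.27
position: [0.6059, 0.1309, 0.0208]
ee_rot: [18.1, 89.9, -63.6]
contact_force: [-6.1, -2.2, 11.2]
finger_gap: 0.0253
```

Contact is at 20.8 mm, as predicted. I open, then rise.

Emit:
{"api": "drive_tool", "payload": {
  "targets": [
    [[-0.1,0,0],0],
    [[0,0,0],0],
    [[0,0,0],0],
    [[0,0,0],0],
    [[0,0,0],0]
  ],
  "gripper": 5.5
}}

```text
time: 8.68
position: [0.6061, 0.131, 0.0197]
ee_rot: [115.8, 90.0, 34.2]
contact_force: [-0.5, 0.1, 0.1]
finger_gap: 0.0551
```

Emit:
{"api": "drive_tool", "payload": {
  "targets": [
    [[-1,0,0],0],
    [[-2,0,0],0],
    [[-3,0,0],0],
    [[-3,0,0],0],
    [[-1,0,0],0]
  ]
}}

```text
time: 9.1
position: [0.6083, 0.1322, 0.1249]
ee_rot: [97.8, 89.6, 16.2]
contact_force: [0.9, -0.1, 0.3]
finger_gap: 0.055
```

```bash
python3 - <<'E'
from plant import manip
from h import *
go(463.4,97.7,110,90.6)
p=manip.capture('wrist');im=p['image'][:,:,::-1].copy()
draw(im,p,64,604.9,129.9,98.3,12)
cv2.imwrite('pics/w3.png',im)
E
```

```text
t 9.1 pos [608.3 132.2 124.9] tool shift cm [  1.38 -14.85   1.31] tool y at 8.4 xaxis [ 0.007  0.002 -1.   ] gap 0.055 F [ 0.9 -0.1  0.3]
turn about tool x (down): 7.8 j7 -25.3
```

View pics/w3.png

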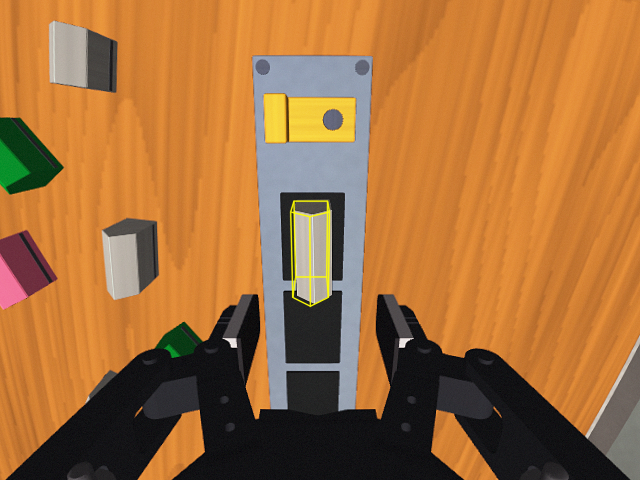

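Wrist view: punch_64 stands centred on the last pad at about (312,250), matching the target outline. Next is punch_50.

Emit:
{"api": "drive_tool", "payload": {
  "targets": [
    [[0,-2,0.2],0],
    [[0,-3.5,0.3],0],
    [[0,-3.8,0.3],0],
    [[0,-3.5,0.3],0],
    [[0,-2,0.2],0],
    [[0,0,0],4],
    [[0,0,0],3.8],
    [[2,0,0],0],
    [[2,0,0],0],
    [[1,0,0],0],
    [[0,0,0],0]
  ]
}}

```text
time: 10.07
position: [0.4592, 0.0959, 0.0675]
ee_rot: [-79.9, 89.7, -169.3]
contact_force: [-0.5, -0.2, -0.0]
finger_gap: 0.0549
```

```bash
python3 - <<'E'
from h import *
go(463.4,97.7,10,90.6)
E
```

```text
t 10.07 pos [459.2  95.9  67.5] tool shift cm [ 5.75  0.45 -0.18] tool y at 0.6 xaxis [-0.005 -0.001 -1.   ] gap 0.0549 F [-0.5 -0.2 -0. ]
turn about tool x (down): -0.0 j7 -35.7
```

Emit:
{"api": "drive_tool", "payload": {
  "targets": [
    [[2,0.3,-0.15],0],
    [[2,0,0],0],
    [[1,0,0],0],
    [[0.7,0,0],0],
    [[0,0,0],0],
    [[0,0,0],0]
  ]
}}

```text
time: 10.57
position: [0.4645, 0.0982, 0.0132]
ee_rot: [97.8, 90.0, 8.4]
contact_force: [0.9, -1.1, -0.2]
finger_gap: 0.0551
```

Emit:
{"api": "drive_tool", "payload": {
  "targets": [
    [[0,0,0],0],
    [[0,0,0],0],
    [[0,0,0],0],
    [[0,0,0],0],
    [[0,0,0],0],
    [[0,0,0],0],
    [[0,0,0],0]
  ],
  "gripper": 1
}}

```text
time: 11.15
position: [0.4647, 0.0982, 0.0138]
ee_rot: [82.5, 89.9, -6.9]
contact_force: [-1.4, -0.5, 5.8]
finger_gap: 0.025
```

```bash
python3 - <<'E'
from h import *
go(617,46.8,70,98.3)
E
```

```text
t 11.15 pos [464.7  98.2  13.8] tool shift cm [-5.6  15.19  5.28] tool y at 0.6 xaxis [ 0.001 -0.    -1.   ] gap 0.025 F [-1.4 -0.5  5.8]
turn about tool x (down): -7.7 j7 -40.7
```

Emit:
{"api": "drive_tool", "payload": {
  "targets": [
    [[-1,0,0],0],
    [[-2,0,0],0],
    [[-2.5,0,0],0],
    [[-2,0,0],0],
    [[0,2,0.7],0],
    [[0,3,1.05],0],
    [[0,3.6,1.24],0],
    [[0,3.6,1.24],0],
    [[0,2,0.7],0],
    [[0,1,0.35],0],
    [[0,0,0],-4],
    [[0,0,0],-3.7],
    [[1.5,0,0],0],
    [[1.5,0,0],0],
    [[0,0,0],0],
    [[0,0,0],0]
  ]
}}

```text
time: 12.48
position: [0.6151, 0.0466, 0.0571]
ee_rot: [-93.7, 89.8, -175.4]
contact_force: [-0.7, 0.7, -4.2]
finger_gap: 0.0248
```

```bash
python3 - <<'E'
from plant import manip
from h import *
go(617,46.8,25.8,98.3)
p=manip.capture('side');cv2.imwrite('pics/s3.png',p['image'][:,:,::-1])
E
```

```text
t 12.48 pos [615.1  46.6  57.1] tool shift cm [3.13 0.2  0.01] tool y at 8.3 xaxis [-0.003 -0.    -1.   ] gap 0.0248 F [-0.7  0.7 -4.2]
turn about tool x (down): -0.0 j7 -20.2
```

View pics/s3.png

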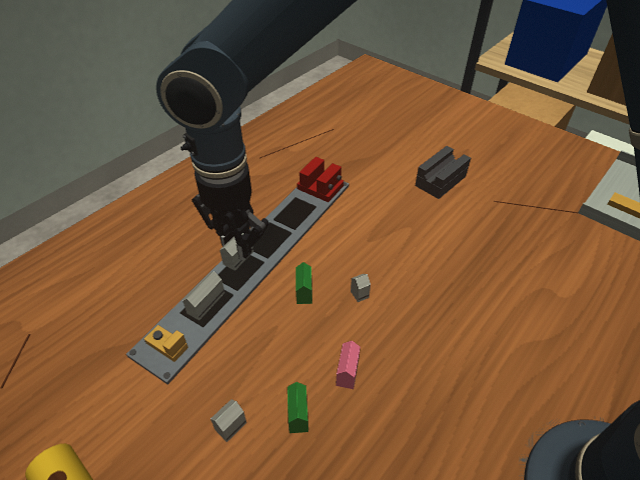

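The side view shows punch_64 on the last pad at (205,297) and punch_50 held above the third pad at (235,255). I lower it.

Emit:
{"api": "drive_tool", "payload": {
  "targets": [
    [[1,0.1,0],0],
    [[0.8,0,0],0],
    [[0.5,0,0],0],
    [[0.3,0,0],0],
    [[0.2,0,0],0],
    [[0.1,0,0],0],
    [[0,0,0],0],
    [[0,0,0],0]
  ]
}}

```text
time: 13.2
position: [0.618, 0.0469, 0.029]
ee_rot: [88.0, 90.0, 6.3]
contact_force: [0.0, -0.3, -4.2]
finger_gap: 0.025
```

Emit:
{"api": "drive_tool", "payload": {
  "targets": [
    [[0.1,0,0],0],
    [[0.1,0,0],0],
    [[0,0,0],0],
    [[0,0,0],0]
  ]
}}

```text
time: 13.53
position: [0.6177, 0.0468, 0.0268]
ee_rot: [-11.4, 90.0, -93.1]
contact_force: [0.4, 0.3, -4.6]
finger_gap: 0.0245
```

Emit:
{"api": "drive_tool", "payload": {
  "targets": [
    [[0.1,0,0],0],
    [[0.05,0,0],0],
    [[0,0,0],0],
    [[0,0,0],0]
  ]
}}

```text
time: 13.87
position: [0.618, 0.0469, 0.0258]
ee_rot: [60.1, 90.0, -21.6]
contact_force: [-1.3, -0.4, 1.5]
finger_gap: 0.0244
```

Emit:
{"api": "drive_tool", "payload": {
  "targets": [
    [[0.1,0,0],0],
    [[0,0,0],0],
    [[0,0,0],0]
  ]
}}

```text
time: 14.12
position: [0.618, 0.0469, 0.0258]
ee_rot: [26.2, 89.9, -55.5]
contact_force: [-3.5, -1.3, 8.1]
finger_gap: 0.0246
```

Emit:
{"api": "drive_tool", "payload": {
  "targets": [
    [[0,0,0],0],
    [[0,0,0],0],
    [[0,0,0],0],
    [[0,0,0],0],
    [[0,0,0],0]
  ],
  "gripper": 5.5
}}

```text
time: 14.53
position: [0.6179, 0.0469, 0.0242]
ee_rot: [125.1, 90.0, 43.4]
contact_force: [0.5, 0.4, 0.1]
finger_gap: 0.0548
```

Emit:
{"api": "drive_tool", "payload": {
  "targets": [
    [[-1,0,0],0],
    [[-2,0,0],0],
    [[-3,0,0],0],
    [[-3,0,0],0],
    [[-1,0,0],0],
    [[0,0,0],0]
  ]
}}

```text
time: 15.03
position: [0.62, 0.0475, 0.1283]
ee_rot: [86.4, 89.6, 4.6]
contact_force: [0.1, 0.9, -0.8]
finger_gap: 0.0549
```

```bash
python3 - <<'E'
from plant import manip
from h import *
go(432,237.5,110,89.7)
p=manip.capture('wrist');im=p['image'][:,:,::-1].copy()
draw(im,p,50,617,46.8,98.3,12)
cv2.imwrite('pics/w4.png',im)
E
```

```text
t 15.03 pos [620.   47.5 128.3] tool shift cm [  1.7  -15.89 -21.5 ] tool y at 8.3 xaxis [ 0.007  0.001 -1.   ] gap 0.0549 F [ 0.1  0.9 -0.8]
turn about tool x (down): 8.6 j7 -17.5
```

View pics/w4.png

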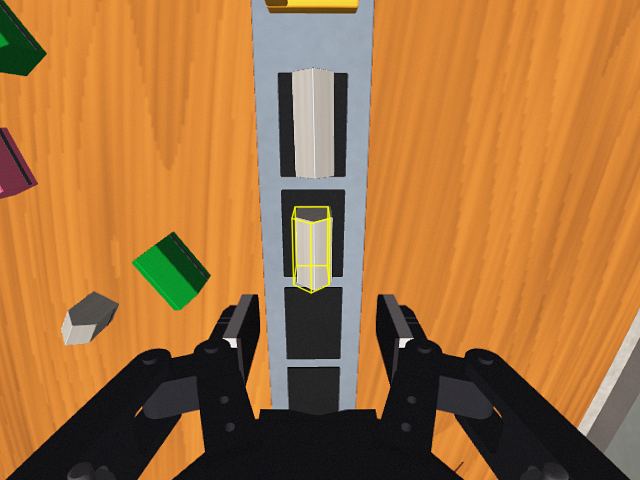

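Wrist view: punch_50 at (312,250) and punch_64 at (313,123) are both centred on their pads. Next is punch_36.

Emit:
{"api": "drive_tool", "payload": {
  "targets": [
    [[0,-1.2,-1.6],0],
    [[0,-1.9,-2.6],0],
    [[0,-2.2,-3],0],
    [[0,-2.2,-3],0],
    [[0,-2.2,-3],0],
    [[0,-2.2,-3],0],
    [[0,-2.0,-2.7],0],
    [[0,-1.2,-1.6],0],
    [[0,-0.6,-0.9],0],
    [[0,0,0],4.3],
    [[0,0,0],4.3],
    [[2,0,0],0],
    [[2,0,0],0],
    [[1,0,0],0],
    [[0,0,0],0],
    [[0,0,0],0]
  ]
}}

```text
time: 16.42
position: [0.4315, 0.2355, 0.0736]
ee_rot: [-64.6, 89.9, -155.0]
contact_force: [-0.4, 0.5, 1.0]
finger_gap: 0.055
```

```bash
python3 - <<'E'
from h import *
go(432,237.5,10,89.7)
E
```

```text
t 16.42 pos [431.5 235.5  73.6] tool shift cm [ 6.36  0.06 -0.2 ] tool y at -0.4 xaxis [-0.002 -0.001 -1.   ] gap 0.055 F [-0.4  0.5  1. ]
turn about tool x (down): -0.1 j7 -54.2
```

Emit:
{"api": "drive_tool", "payload": {
  "targets": [
    [[2,0,-0.2],0],
    [[2,0,0],0],
    [[1.3,0,0],0],
    [[0.7,0,0],0],
    [[0,0,0],0],
    [[0,0,0],0]
  ]
}}

```text
time: 16.92
position: [0.4322, 0.2384, 0.0149]
ee_rot: [118.9, 89.9, 28.6]
contact_force: [0.3, 0.1, 0.7]
finger_gap: 0.0551
```

Emit:
{"api": "drive_tool", "payload": {
  "targets": [
    [[0,0,0],0],
    [[0,0,0],0],
    [[0,0,0],0],
    [[0,0,0],0],
    [[0,0,0],0],
    [[0,0,0],0],
    [[0,0,0],0]
  ],
  "gripper": 1
}}

```text
time: 17.5
position: [0.4323, 0.2385, 0.0154]
ee_rot: [105.7, 89.9, 15.4]
contact_force: [-0.8, -0.6, 6.5]
finger_gap: 0.0247
```

```bash
python3 - <<'E'
from h import *
go(629.2,-36.4,110,98.3)
E
```

```text
t 17.5 pos [432.3 238.5  15.4] tool shift cm [-9.44 19.87 27.36] tool y at -0.3 xaxis [ 0.002  0.    -1.   ] gap 0.0247 F [-0.8 -0.6  6.5]
turn about tool x (down): -8.6 j7 -59.3
```

Emit:
{"api": "drive_tool", "payload": {
  "targets": [
    [[-1,0,0],0],
    [[-2,0,0],0],
    [[-3,0,0],0],
    [[-2.5,0,0],0],
    [[-1,0,0],0],
    [[0,1.2,1.65],0],
    [[0,1.9,2.6],0],
    [[0,2.1,2.9],0],
    [[0,2.1,2.9],0],
    [[0,2.1,2.9],0],
    [[0,2.1,2.9],0],
    [[0,2.1,2.9],0],
    [[0,2.1,2.9],0],
    [[0,1.9,2.6],0],
    [[0,1.4,1.9],0],
    [[0,0.87,1.2],0],
    [[0,0,0],-4.3],
    [[0,0,0],-4.3],
    [[0,0,0],0],
    [[0,0,0],0]
  ]
}}

```text
time: 19.17
position: [0.628, -0.0358, 0.1088]
ee_rot: [-125.1, 89.9, 153.1]
contact_force: [0.9, -0.8, -2.4]
finger_gap: 0.0247
```

```bash
python3 - <<'E'
from h import *
go(629.2,-36.4,27.4,98.3)
E
```

```text
t 19.17 pos [628.  -35.8 108.8] tool shift cm [8.14 0.12 0.08] tool y at 8.2 xaxis [-0.001  0.001 -1.   ] gap 0.0247 F [ 0.9 -0.8 -2.4]
turn about tool x (down): -0.1 j7 -10.4
```

Emit:
{"api": "drive_tool", "payload": {
  "targets": [
    [[1.5,0.1,0.1],0],
    [[2,0,0],0],
    [[2,0,0],0],
    [[1.1,0,0],0],
    [[0.6,0,0],0],
    [[0.3,0,0],0],
    [[0.2,0,0],0],
    [[0.1,0,0],0],
    [[0,0,0],0],
    [[0,0,0],0]
  ]
}}

```text
time: 20.0
position: [0.6305, -0.0374, 0.0321]
ee_rot: [79.0, 89.9, -2.8]
contact_force: [0.6, -0.3, -3.1]
finger_gap: 0.025
```

Emit:
{"api": "drive_tool", "payload": {
  "targets": [
    [[0.1,0,0],0],
    [[0.1,0,0],0],
    [[0,0,0],0],
    [[0,0,0],0]
  ]
}}

```text
time: 20.33
position: [0.6299, -0.0375, 0.0294]
ee_rot: [37.7, 90.0, -44.1]
contact_force: [0.7, 0.9, -3.6]
finger_gap: 0.0247
```

Emit:
{"api": "drive_tool", "payload": {
  "targets": [
    [[0.1,0,0],0],
    [[0.1,0,0],0],
    [[0,0,0],0],
    [[0,0,0],0]
  ]
}}

```text
time: 20.67
position: [0.63, -0.0374, 0.0275]
ee_rot: [64.8, 90.0, -16.9]
contact_force: [-1.1, 0.7, 0.3]
finger_gap: 0.0248
```

Emit:
{"api": "drive_tool", "payload": {
  "targets": [
    [[0.1,0,0],0],
    [[0,0,0],0],
    [[0,0,0],0]
  ]
}}

```text
time: 20.92
position: [0.63, -0.0375, 0.0275]
ee_rot: [14.8, 90.0, -66.9]
contact_force: [-2.8, -1.0, 6.6]
finger_gap: 0.0246
```

Emit:
{"api": "drive_tool", "payload": {
  "targets": [
    [[0,0,0],0],
    [[0,0,0],0],
    [[0,0,0],0],
    [[0,0,0],0],
    [[0,0,0],0]
  ],
  "gripper": 5.5
}}

```text
time: 21.33
position: [0.63, -0.0374, 0.0262]
ee_rot: [101.3, 90.0, 19.6]
contact_force: [0.6, 0.9, -0.0]
finger_gap: 0.0547
```

Emit:
{"api": "drive_tool", "payload": {
  "targets": [
    [[-1,0,0],0],
    [[-2,0,0],0],
    [[-3,0,0],0],
    [[-3,0,0],0],
    [[-1,0,0],0],
    [[0,0,0],0]
  ]
}}

```text
time: 21.83
position: [0.6322, -0.0371, 0.1304]
ee_rot: [79.2, 89.6, -2.5]
contact_force: [0.5, 0.6, -0.3]
finger_gap: 0.0549
```

```bash
python3 - <<'E'
from plant import manip
from h import *
go(432,-52,110,66.4)
p=manip.capture('wrist');im=p['image'][:,:,::-1].copy()
draw(im,p,36,629.2,-36.4,98.3,12)
cv2.imwrite('pics/w5.png',im)
E
```

```text
t 21.83 pos [632.2 -37.1 130.4] tool shift cm [  1.89 -20.04  -1.4 ] tool y at 8.3 xaxis [ 0.007 -0.    -1.   ] gap 0.0549 F [ 0.5  0.6 -0.3]
turn about tool x (down): 31.9 j7 -9.6
```

View pics/w5.png

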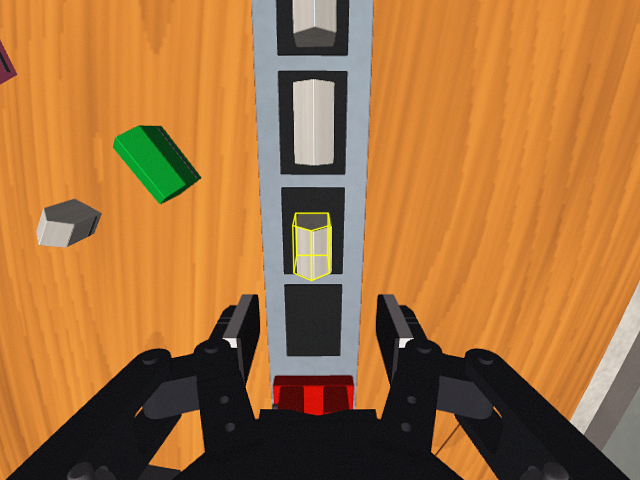

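Wrist view: punch_36 at (312,245) is centred on the second pad. Next is punch_22.

Emit:
{"api": "drive_tool", "payload": {
  "targets": [
    [[0,-1.8,-0.1],0],
    [[0,-3,-0.2],0],
    [[0,-3.5,-0.3],0],
    [[0,-3.5,-0.3],0],
    [[0,-3.2,-0.2],0],
    [[0,-2.6,-0.2],0],
    [[0,-1.6,-0.1],0],
    [[0,-0.7,0],0],
    [[0,0,0],5],
    [[0,0,0],6],
    [[0,0,0],6],
    [[0,0,0],6],
    [[0,0,0],5],
    [[0,0,0],3.9],
    [[2,0,0],0],
    [[1.5,0,0],0],
    [[0,0,0],0],
    [[0,0,0],0]
  ]
}}

```text
time: 23.38
position: [0.4305, -0.0519, 0.0903]
ee_rot: [-86.5, 89.8, 159.9]
contact_force: [0.5, 1.5, 0.1]
finger_gap: 0.0548
```

```bash
python3 - <<'E'
from plant import manip
from h import *
go(432,-52,12,66.4)
p=manip.capture('wrist');im=p['image'][:,:,::-1].copy()
draw(im,p,22,432,-52,66.4)
cv2.imwrite('pics/w6.png',im)
E
```

```text
t 23.38 pos [430.5 -51.9  90.3] tool shift cm [ 7.83  0.16 -0.05] tool y at -23.6 xaxis [-0.003  0.001 -1.   ] gap 0.0548 F [0.5 1.5 0.1]
turn about tool x (down): -0.0 j7 -36.6
```

View pics/w6.png

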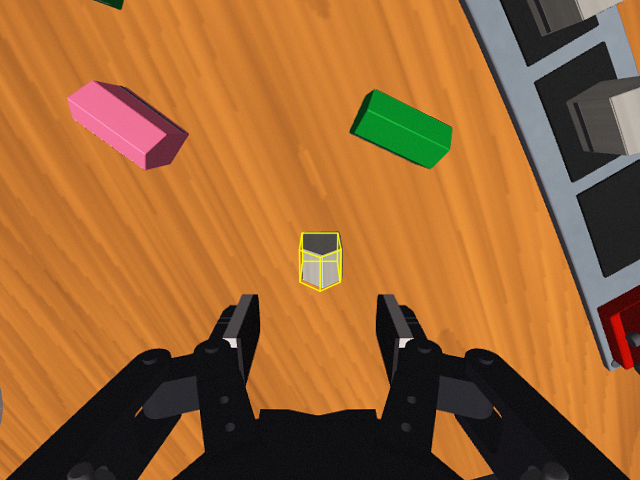

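Wrist view: punch_22 lies at (320,260) between the jaws, the outline matches, and the green block is well clear. I descend and grip.

Emit:
{"api": "drive_tool", "payload": {
  "targets": [
    [[2,0,0],0],
    [[2.2,0,0],0],
    [[2,0,0],0],
    [[1,0,0],0],
    [[0.5,0,0],0],
    [[0,0,0],0],
    [[0,0,0],0]
  ]
}}

```text
time: 24.02
position: [0.4317, -0.0521, 0.015]
ee_rot: [107.0, 89.9, -6.6]
contact_force: [-0.4, 0.5, -0.2]
finger_gap: 0.0551
```

Emit:
{"api": "drive_tool", "payload": {
  "targets": [
    [[0,0,0],0],
    [[0,0,0],0],
    [[0,0,0],0],
    [[0,0,0],0],
    [[0,0,0],0],
    [[0,0,0],0],
    [[0,0,0],0]
  ],
  "gripper": 1
}}

```text
time: 24.6
position: [0.4318, -0.0523, 0.0154]
ee_rot: [95.7, 89.9, -18.0]
contact_force: [-0.8, -0.1, 5.6]
finger_gap: 0.025
```

```bash
python3 - <<'E'
from h import *
go(641.3,-119.5,110,98.3)
E
```

```text
t 24.6 pos [431.8 -52.3  15.4] tool shift cm [-9.41 21.9  -2.25] tool y at -23.7 xaxis [ 0.002 -0.001 -1.   ] gap 0.025 F [-0.8 -0.1  5.6]
turn about tool x (down): -32.0 j7 -44.2
```

Emit:
{"api": "drive_tool", "payload": {
  "targets": [
    [[-1,0,0],0],
    [[-2,0,0],0],
    [[-3,0,0],0],
    [[-2.5,0,0],0],
    [[-1,0,0],0],
    [[0,2,-0.2],0],
    [[0,3,-0.3],0],
    [[0,3.5,-0.4],0],
    [[0,3.5,-0.4],0],
    [[0,3.5,-0.4],0],
    [[0,3.2,-0.3],0],
    [[0,2,-0.2],0],
    [[0,1.2,-0.1],0],
    [[0,0,0],-5],
    [[0,0,0],-6],
    [[0,0,0],-6],
    [[0,0,0],-6],
    [[0,0,0],-5],
    [[0,0,0],-4],
    [[0,0,0],0]
  ]
}}

```text
time: 26.27
position: [0.64, -0.1192, 0.1085]
ee_rot: [-115.0, 89.9, 163.4]
contact_force: [-0.4, 0.3, -2.5]
finger_gap: 0.0246
```

```bash
python3 - <<'E'
from plant import manip
from h import *
go(641.3,-119.5,27.4,98.3)
p=manip.capture('scene');cv2.imwrite('pics/sc7.png',p['image'][:,:,::-1])
E
```

```text
t 26.27 pos [ 640.  -119.2  108.5] tool shift cm [8.11 0.14 0.06] tool y at 8.4 xaxis [-0.002  0.    -1.   ] gap 0.0246 F [-0.4  0.3 -2.5]
turn about tool x (down): 0.1 j7 -3.9
```

View pics/sc7.png

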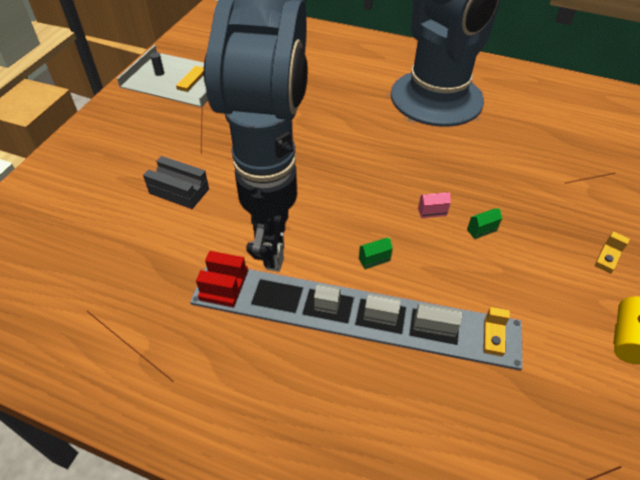

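The scene view shows three segments in order at (326,297), (382,308) and (438,319). The first pad, at (277,294), is free, with the gripper above it.

Emit:
{"api": "drive_tool", "payload": {
  "targets": [
    [[1.5,0.1,0.05],0],
    [[2,0,0],0],
    [[2,0,0],0],
    [[1.1,0,0],0],
    [[0.6,0,0],0],
    [[0.3,0,0],0],
    [[0.2,0,0],0],
    [[0.1,0,0],0],
    [[0,0,0],0],
    [[0,0,0],0]
  ]
}}

```text
time: 27.15
position: [0.6424, -0.1193, 0.0322]
ee_rot: [71.2, 89.9, -10.5]
contact_force: [-0.1, -0.8, -1.8]
finger_gap: 0.0249
```

Emit:
{"api": "drive_tool", "payload": {
  "targets": [
    [[0.1,0,0],0],
    [[0.1,0,0],0],
    [[0,0,0],0],
    [[0,0,0],0]
  ]
}}

```text
time: 27.48
position: [0.6419, -0.1193, 0.0294]
ee_rot: [42.9, 90.0, -38.7]
contact_force: [0.0, 0.4, -1.6]
finger_gap: 0.0249
```

Emit:
{"api": "drive_tool", "payload": {
  "targets": [
    [[0.1,0,0],0],
    [[0.1,0,0],0],
    [[0,0,0],0],
    [[0,0,0],0]
  ]
}}

```text
time: 27.82
position: [0.642, -0.1193, 0.0275]
ee_rot: [59.9, 90.0, -21.8]
contact_force: [-1.4, -0.2, 0.0]
finger_gap: 0.0246
```

Emit:
{"api": "drive_tool", "payload": {
  "targets": [
    [[0.1,0,0],0],
    [[0,0,0],0],
    [[0,0,0],0]
  ]
}}

```text
time: 28.07
position: [0.642, -0.1193, 0.0275]
ee_rot: [7.0, 90.0, -74.6]
contact_force: [-2.4, 0.5, 5.3]
finger_gap: 0.0247
```

Emit:
{"api": "drive_tool", "payload": {
  "targets": [
    [[0,0,0],0],
    [[0,0,0],0],
    [[0,0,0],0],
    [[0,0,0],0],
    [[0,0,0],0]
  ],
  "gripper": 5.5
}}

```text
time: 28.48
position: [0.6418, -0.1192, 0.0261]
ee_rot: [-160.7, 90.0, 117.7]
contact_force: [0.6, -0.1, -0.5]
finger_gap: 0.055
```

Emit:
{"api": "drive_tool", "payload": {
  "targets": [
    [[-1,0,0],0],
    [[-2,0,0],0],
    [[-3,0,0],0],
    [[-3,0,0],0],
    [[-3,0,0],0],
    [[-2,0,0],0],
    [[0,0,0],0],
    [[0,-3,0],0],
    [[0,-3,0],0],
    [[0,-3,0],0],
    [[0,-3,0],0],
    [[0,0,0],0],
    [[0,0,0],0]
  ]
}}

```text
time: 29.57
position: [0.5216, -0.1374, 0.1664]
ee_rot: [-40.5, 89.9, -122.2]
contact_force: [-0.1, 0.5, -0.1]
finger_gap: 0.0549
```

```bash
python3 - <<'E'
from plant import manip
from h import *
T=[(22,641.3,-119.5,98.3,12),(36,629.2,-36.4,98.3,12),(50,617,46.8,98.3,12),(64,604.9,129.9,98.3,12)]
for n in['scene','side']:
    p=manip.capture(n);im=p['image'][:,:,::-1].copy();W=world(p)
    for r in manip.silhouettes(p,'punch_50'):
        q=W[r['pixels']];q=q[q[:,2]>0.02]
        if len(q)<10: continue
        rc=cv2.minAreaRect((q[:,:2]*1000).astype(np.float32))
        print(n,np.round(rc[0],1),np.round(rc[1],1),round(rc[2],1),'ztop',np.percentile(q[:,2],98).round(3),round(r['score'],2))
    for r in manip.silhouettes(p,'v_die')[:1]:
        q=W[r['pixels']];q=q[q[:,2]>0.006];print('vdie',np.round(cv2.minAreaRect((q[:,:2]*1000).astype(np.float32))[0],1))
    for t in T: draw(im,p,*t)
    cv2.imwrite(f'pics/end_{n}.png',im)
E
```

```text
scene [373.1 166.6] [27.9 53.7] 43.0 ztop 0.049 0.92
scene [ 643.5 -118.1] [27.  22.4] 9.8 ztop 0.061 0.84
scene [508.9   4.9] [26.7 51.7] 40.3 ztop 0.049 0.84
scene [631.4 -37.1] [27.7 36.1] 9.3 ztop 0.061 0.82
scene [619.   47.4] [27.9 50.2] 7.3 ztop 0.061 0.76
scene [361.3  70.7] [30.6 51.9] 26.2 ztop 0.049 0.66
scene [606.8 129.8] [27.8 65.1] 9.2 ztop 0.061 0.59
vdie [ 484.6 -395.3]
side [359.8  70.8] [26.1 51.8] 28.5 ztop 0.049 0.9
side [627.6 -37.5] [25.5 37.6] 10.5 ztop 0.061 0.74
side [605.5 130.5] [29.2 66.1] 9.9 ztop 0.061 0.67
side [506.4   3.2] [25.9 52.2] 42.3 ztop 0.049 0.65
side [ 640.5 -118.1] [27.5 24.5] 12.4 ztop 0.061 0.64
side [371.4 165.7] [26.  51.2] 44.8 ztop 0.049 0.59
side [612.3  46.1] [54.1 25.5] 88.0 ztop 0.061 0.57
vdie [ 482.9 -395.7]
```

View pics/end_scene.png

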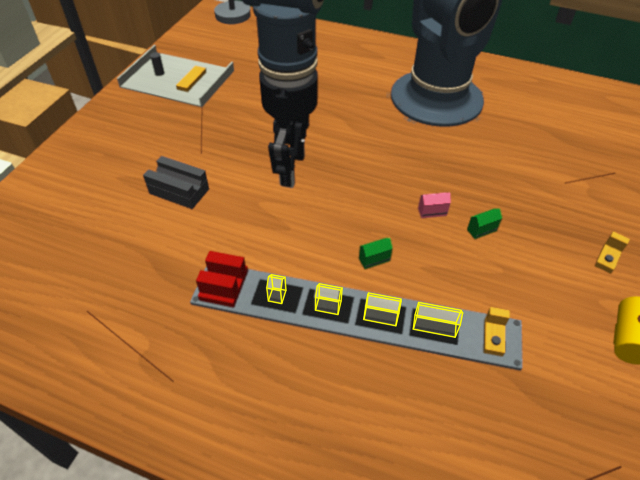

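View pics/end_side.png

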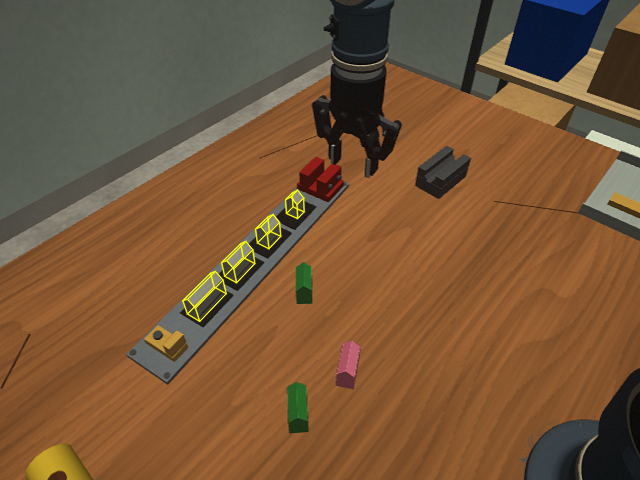

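Both end views show all four segments on the target outlines, the V-die still in place and the gripper clear. I hand in.

```bash
python3 - <<'E'
from plant import manip
print(manip.sign_off()); print(manip.sense()['time'])
E
```

```text
the job is handed in; nothing more can be done
None
the job is handed in; nothing more can be done
```

All four segments are parked nose up on the pads: 22, 36, 50 and 64 mm, counting from the red die holder. The job was handed in at about 30 s of the 104 s allowed; the hand-in gave no verdict.

- **Handling:** each segment was lowered until light contact (6–11 N at the wrist), then released. The arm then backed clear and read no contact force.
- **Position:** in the final scene view each centre is within about 3 mm of its pad's centre. Ridge heights of 61 mm match segments resting on the pads, and the lengths lie along the rail to within about 2°.
- **V-die:** it reads the same position as at the start, to within about 2 mm, and the green and pink look-alikes were left alone.
- **Disagreement:** the side camera's automatic fit for punch_50 came out about 5 mm and 10° off. The scene fit, the wrist view and the drawn outline all show it centred and aligned, so I put this down to a poor silhouette. The side fit for punch_22 was also about 4° off in angle.

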